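# Pin and mount the index frame on the tilted model table

## Robot

A 6-joint arm with a two-finger parallel gripper is mounted at the origin on the work surface. World frame = base frame: x ahead of the robot, y to its left, z up, the work surface at z = 0. Lengths are in m, angles in rad, forces in N, time in s.
With the tool pointing down it reaches from about 0.425 to 0.95 m from the base axis. Payload 3.5 kg.
Tool frame: the origin (TCP) lies midway between the tips of the shut fingers; the grasp point (between the pads) lies 19 mm behind it; z points along the fingers, y is the line along which they close (so a half turn about z gives the same grasp; the last joint's range is limited). The gripper opens to 85 mm and grips with 20 to 120 N. Pads are 22 mm wide; open, the fingers measure 114 mm over their backs; the gripper's body (76 mm by 85 mm) begins 54 mm behind the grasp point. The pads swing forward as they close: fully open they stand 13 mm farther back than shut.
Start: joints at [0.981, 0.286, 1.577, -0, 1.279, -0.15], TCP at [0.287, 0.611, 0.231] pointing down, gripper open.
Joint ranges: [-2.77, 2.77], [-0.9, 2.22], [0.21, 2.48], [-1.53, 4.67], [0.24, 2.81], [-2.84, 2.84]. Speed limits (rad/s): [2.79, 2.79, 3.14, 3.14, 3.14, 3.14].

## Interface

Orientations are given as a unit quaternion [x, y, z, w].
In Python, from plant import ctrl, cams, order gives the robot as it stands.
- The arm moves only by the tool move_arm, never from a script. Its argument "plan" is one flat list of numbers, 7 for each row, row after row: the shift along the world's x, y, z in mm, then the turn, a rotation vector about the world's x, y, z in degrees, then the finger opening in mm, from 0 to 85.4. A call has 1 to 12 rows; each row shifts and turns the commanded pose from where the row before left it; what a row does not reach is not made up. A row lasts 1/10 s, in which the tool goes at most 50 mm and 8.59 degrees, less where a joint would pass 70% of its speed; a pose out of reach is approached as far as the arm can. A call is refused whole if a number of a shift passes 50 or a number of a turn 8.59, either way. A call with a gripper value outside its range is refused whole. The fingers move at their own pace and stop on an object; "newtons" is the grip in N (left out, the last holds). Time passes only in rows, so rows that do not move let the fingers close. It gives the time, the measured TCP pose, the force, the opening and the grip force at its end, in the units of the state.
- ctrl.get_state(): the state, without advancing time (a new reading comes with each control period).
- cams.read_camera(name): name is "scene" or "top" or "wrist"; returns a dict with "color" (480x640x3 uint8, red, green, blue), "fov_y" (degrees; the focal length in pixels is half the picture's height over the tangent of half this angle, whatever the lens; pixels are square), "cx", "cy" (the principal point, pixels), "origin" and "orientation" of the camera in the world; the wrist camera has in their place "T_tool_cam" (4x4, takes a point from camera to tool coordinates, whose origin is the TCP and whose axes are the flange's). Camera axes: x right, y up, looking along -z (the intrinsics and any distortion apply to the point x, -y, -z); pixel columns grow to the right and rows downward; lengths in m; the calibration is good to about 2 mm. The wrist camera is an equidistant fisheye: a pixel r from the principal point sees the ray r / f radians off the axis. A picture is of the moment at which its call begins: read the wrist's pose just before it. There is no depth.
- order.sign_off(): hands the job in; it is judged then, once.
The state is a dict: "time": time; "qpos": joint angles; "dq": joint speeds; "joint_efforts": joint torques, N m; "eef_pos": TCP position; "tcp_rot": TCP orientation; "contact_force": force on the tool from outside, world axes, zero at the start; "wrist_torque": the same for the moment, N m; "opening": opening from 0.0 (shut) to 1.0 (fully open); "finger_force": force on a finger pad.
Only numpy, scipy, OpenCV 4.12 (cv2) and the standard library are available. Lean on these libraries where they do the work, as an engineer would, in place of code of your own. Each camera call takes 0.05 s, during which the arm holds its last target. There are 200 camera calls.

## Task

Take the locating pin from its slanted rest, set its tip down square on the black face of the tilted model table close above the lower aluminium bar, and slide it up the face's centre line until it drops into the unmarked blind hole; push it fully home and let go. Then lift the blue index frame by its yellow rib and lower it over both pins at once, round hole on the fixed guide pin and slot on the locating pin, until it sits flush on the two bars. Do not knock over or shove the articulator, bottle, dish or cast.

Things in the scene. Friction and masses are not known exactly. Their poses are not given: they have to be found in the camera images.
- top: Inclined top of the model table, 176 x 120 mm, fixed, tilted 22 degrees towards the robot. Origin: middle of its black face, 105 mm above the bench. z: outward normal of the face; x: up the slope; y: across. The black face is the plane z = 0, 98 mm wide, from x = -58 to +46 mm; beyond it lie aluminium bars 30 mm (lower) and 42 mm (upper) long along x, with tops at z = +4 mm.
- top_face (a point): Same point and axes as top. A blind hole, 15.5 mm in diameter and 30 mm deep, runs down (-z) from the black face, its centre on the line y = 0 somewhere from x = -28 to 0 mm. It is unmarked, black on black, and elsewhere in each start; the face is plain below x = -36 mm. The face stays still when pressed.
- guide_pin (a point): Foot of the fixed steel guide pin, on the top of the upper bar at x = +66, y = 0, z = +4 mm of top (same axes). The pin is 12 mm thick and stands 30 mm above the bar along +z, its last 7 mm tapered to 4 mm.
- pin_mid (a point): Middle of the loose locating pin: steel lower half, brass upper half, 14 mm thick, 90 mm long, about 0.11 kg. z: along the pin to its brass top, 45 mm away. The tip's last 5 mm tapers to 8 mm, the top's last 4 mm too. At the start 32 mm of it is in the rest's bore (15 mm wide), leaning 25 degrees along the rest's -x. Fully home it stands 60 mm out of the black face.
- pin_tip (a point): Centre of the end face of the locating pin's tip (steel end); same axes as pin_mid.
- rest_mouth (a point): Centre of the bore mouth of the fixed grey plastic rest (foot 100 x 70 mm, slanted block 44 mm wide). z is up; -x is the way the pin leans.
- frame_grip (a point): Middle of the yellow rib (30 mm along x, 14 mm thick along y, top 48 mm above the underside) of the loose blue index frame, 28 mm above its underside. Plate 154 x 72 x 6 mm, about 0.22 kg, at first flat on an 18 mm plywood pad. z: normal, rib side; x: from slot to round hole. Slot 53.5 x 20.5 mm, centred 46 mm along -x. Plate ends 62 mm along +x, 92 mm along -x.
- frame_hole (a point): Centre of the frame's round hole (15 mm in diameter) at the underside, 34 mm along +x of the rib's middle; axes as frame_grip. 10 mm high blue blocks flank it. With the frame seated it meets guide_pin, and the frame's x points up the slope like top's.
- articulator_mid (a point): Bystander: loose dark steel dental articulator with plaster casts, 100 x 80 mm, 120 mm high; point 60 mm up its middle, z up.
- bottle_mid (a point): Bystander: loose orange bottle, 42 mm thick, 130 mm high; point half-way up.
- dish_mid (a point): Bystander: loose round steel dish, 68 mm wide, 30 mm high; point half-way up.
- cast_mid (a point): Bystander: loose white and tan plaster cast, 66 mm wide, 52 mm high; point half-way up.

How it is judged:
By the outcome, as a careful person would: the job done as asked, in the order asked, and still so for the second after the job is handed in, with the robot touching nothing.
It also fails if it takes over 72 s, if anything falls off the work surface, if the arm or the gripper's body presses on something with over 40 N, if the wrist force passes 120 N, or if a joint passes its speed limit or range.

## Working session

There is one attempt and no reset: what is moved stays moved. The work goes in short steps, Python scripts to look and compute and a tool call to move; the robot and the scene stay as the last step left them, time stands still between calls to the robot, and variables do not carry over. Pictures are saved under pics/ and viewed, at most 10 in all, crops included, and the job is handed in when it is done.

Besides the shell and the picture viewer there is one more tool, called after ">>>" as name(argument=value, ...), one argument or row to a line, values as JSON. move_arm: Moves the arm, as the interface text tells. Its arguments: {"type":"object","properties":{"plan":{"type":"array","items":{"type":"number"}},"newtons":{"type":"number"}},"required":["plan"]}

```bash
mkdir -p pics; ls; python3 - <<'E'
from plant import ctrl,cams
import cv2,numpy as np
s=ctrl.get_state(); print({k:np.round(v,3) for k,v in s.items()})
ims=[]
for n in ("scene","top"):
    c=cams.read_camera(n); cv2.imwrite(f"pics/{n}0.png",c["color"][:,:,::-1]); print(n,{k:np.round(v,4) for k,v in c.items() if k!="color"})
E
```

```text
pics
{'time': np.float64(0.0), 'qpos': array([ 0.981,  0.287,  1.578,  0.   ,  1.279, -0.15 ]), 'dq': array([ 0.   ,  0.001,  0.001,  0.001, -0.   ,  0.001]), 'joint_efforts': array([ 0.0000e+00, -4.0600e+01, -2.9262e+01, -0.0000e+00,  6.0000e-03,
        0.0000e+00]), 'eef_pos': array([0.287, 0.61 , 0.23 ]), 'tcp_rot': array([ 0.218,  0.976, -0.001, -0.   ]), 'contact_force': array([-0.123,  0.534,  0.188]), 'wrist_torque': array([ 0.058,  0.032, -0.032]), 'finger_force': np.float64(0.0), 'opening': np.float64(1.004)}
scene {'fov_y': np.float64(43.1017), 'cx': np.float64(304.1605), 'cy': np.float64(240.1097), 'origin': array([ 1.0732, -0.9267,  0.9537]), 'orientation': array([0.4179, 0.1054, 0.2246, 0.874 ])}
top {'fov_y': np.float64(49.5328), 'cx': np.float64(313.1101), 'cy': np.float64(233.4008), 'origin': array([ 0.4385, -0.0029,  1.2622]), 'orientation': array([-0.0444,  0.0449,  0.715 , -0.6963])}
```

View pics/scene0.png

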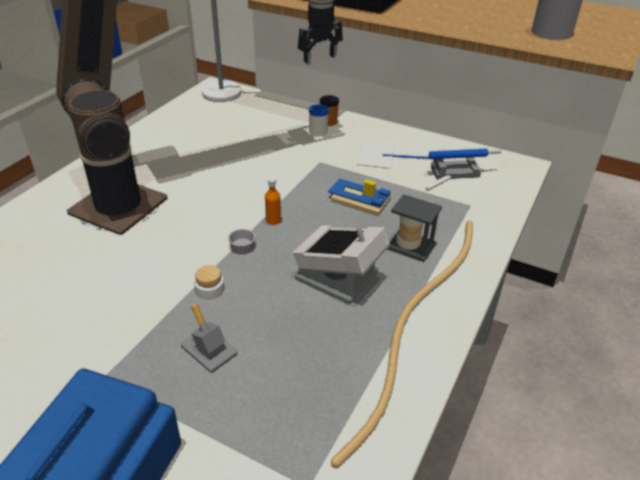

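View pics/top0.png

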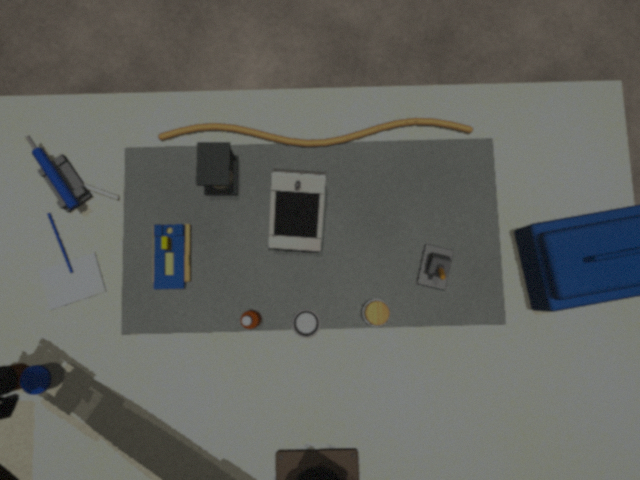

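The scene view shows the pin's brass half at (200,315), the table at (340,255) and the frame with its yellow rib at (369,187). The top view shows the frame at (171,256), with its hole end (170,230) pointing up and away from the robot. It also shows the black face at (297,214) and the brass pin at (442,272).

```bash
cat > h.py <<'E'
import numpy as np,cv2
from scipy.spatial.transform import Rotation as R
from scipy.optimize import least_squares
from plant import ctrl,cams
def shot(n,save=None):
    s=ctrl.get_state(); c=cams.read_camera(n); c["f"]=240/np.tan(np.radians(c["fov_y"]/2))
    if n=="wrist":
        T=np.eye(4);T[:3,:3]=R.from_quat(s["tcp_rot"]).as_matrix();T[:3,3]=s["eef_pos"];c["T"]=T@c["T_tool_cam"]
    else:
        T=np.eye(4);T[:3,:3]=R.from_quat(c["orientation"]).as_matrix();T[:3,3]=c["origin"];c["T"]=T
    c["fish"]=n=="wrist"; c["hsv"]=cv2.cvtColor(c["color"],cv2.COLOR_RGB2HSV)
    if save: cv2.imwrite(f"pics/{save}.png",c["color"][:,:,::-1])
    return c
def ray(c,p):
    u,v=(p[0]-c["cx"])/c["f"],(p[1]-c["cy"])/c["f"]
    if c["fish"]:
        r=np.hypot(u,v);k=np.sin(r)/max(r,1e-9);d=np.array([u*k,-v*k,-np.cos(r)])
    else: d=np.array([u,-v,-1.]);d/=np.linalg.norm(d)
    return c["T"][:3,3],c["T"][:3,:3]@d
def plane(c,p,z,n=(0,0,1)):   # z: height, or point on plane with normal n
    o,d=ray(c,p);P=np.array([0,0,z]) if np.isscalar(z) else z
    return o+d*(np.dot(P-o,n)/np.dot(d,n))
def proj(c,P):
    q=(np.linalg.inv(c["T"])@np.append(P,1))[:3];x,y,z=q[0],-q[1],-q[2]
    if c["fish"]:
        rr=np.hypot(x,y);k=np.arctan2(rr,z)/max(rr,1e-9)
    else:k=1/z
    return np.array([c["cx"]+c["f"]*x*k,c["cy"]+c["f"]*y*k])
def tri(rays):
    A=0;b=0
    for o,d in rays:
        M=np.eye(3)-np.outer(d,d);A=A+M;b=b+M@o
    return np.linalg.solve(A,b)
def blobs(mask,box=None,amin=10):
    m=mask.astype(np.uint8)
    if box: k=np.zeros_like(m);x0,y0,x1,y1=box;k[y0:y1,x0:x1]=1;m=m*k
    n,l,st,ce=cv2.connectedComponentsWithStats(m)
    o=sorted([i for i in range(1,n) if st[i,4]>=amin],key=lambda i:-st[i,4])
    return [(st[i],ce[i],(l==i).astype(np.uint8)) for i in o]
def rect(m): return cv2.minAreaRect(cv2.findContours(m,0,2)[0][0])
def topR(yaw): return (R.from_euler("z",yaw)*R.from_euler("y",-22,degrees=True)).as_matrix()
E
python3 - <<'E'
from h import *
t=shot("top");s=shot("scene")
H=t["hsv"];Hs=s["hsv"]
bl=blobs((H[...,0]>100)&(H[...,0]<125)&(H[...,1]>150),(145,210,200,300))[0];print("blue",bl[0],rect(bl[2]))
r=rect(bl[2]);print([plane(t,p,.024).round(3) for p in cv2.boxPoints(r)])
ye=blobs((H[...,0]>22)&(H[...,0]<35)&(H[...,1]>170),(145,210,200,300))[0];print("yel",ye[0],plane(t,ye[1],.066).round(3))
b=blobs((H[...,2]<45),(265,180,330,245))[0];print("blk",b[0],rect(b[2]))
cp=cv2.boxPoints(rect(b[2]));print(cp, [plane(t,p,.105).round(3) for p in cp])
br=[blobs((h[...,0]>8)&(h[...,0]<26)&(h[...,1]>130),bx,4)[0] for h,bx in((H,(425,250,460,290)),(Hs,(180,295,225,335)))]
print("brass",[ (x[0],x[1]) for x in br]); print(tri([ray(t,br[0][1]),ray(s,br[1][1])]))
for n,p,z in(("bottle",(250,319),.13),("dish",(306,323),.03),("cast",(375,312),.05),("art",(214,162),.12),("rest",(436,268),.0),):print(n,plane(t,p,z).round(3))
cv2.imwrite("pics/a.png",np.hstack([cv2.resize(t["color"][235:305,395:475,::-1],(400,350),interpolation=2),cv2.resize(s["color"][290:375,170:250,::-1],(330,350),interpolation=2)]))
E
```

```text
blue [ 155  225   29   64 1210] ((168.99998474121094, 256.5), (62.99999237060547, 27.999996185302734), 90.0)
[array([0.626, 0.374, 0.024]), array([0.625, 0.306, 0.024]), array([0.474, 0.306, 0.024]), array([0.476, 0.372, 0.024])]
yel [162 237   8  12  78] [0.578 0.337 0.066]
blk [ 275  192   44   45 1775] ((295.8629455566406, 213.91876220703125), (41.750770568847656, 42.890724182128906), 4.085616588592529)
[[273.5127  233.82233]
 [276.56854 191.04059]
 [318.2132  194.0152 ]
 [315.15735 236.79694]] [array([0.587, 0.083, 0.105]), array([0.685, 0.074, 0.105]), array([ 0.675, -0.02 ,  0.105]), array([ 0.578, -0.01 ,  0.105])]
brass [(array([439, 269,   6,  10,  46], dtype=int32), array([441.52173913, 273.58695652])), (array([192, 304,  12,  19, 106], dtype=int32), array([197.18867925, 313.03773585]))]
[ 0.48877201 -0.29151595  0.0917706 ]
bottle [0.401 0.135 0.13 ]
dish [0.385 0.016 0.03 ]
cast [ 0.406 -0.144  0.05 ]
art [0.752 0.213 0.12 ]
rest [ 0.506 -0.302  0.   ]
```

View pics/a.png

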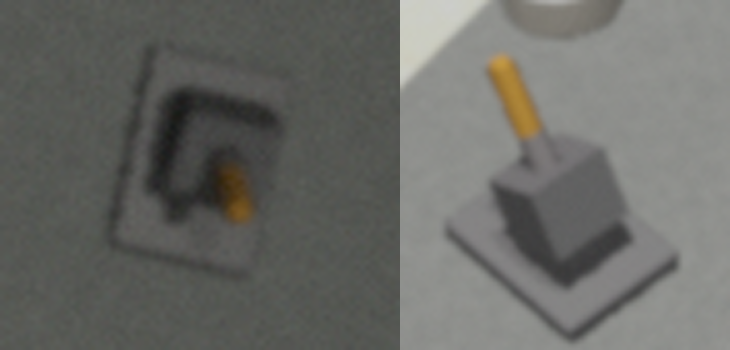

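The crop shows the rest's foot corners at about (155,45), (285,80), (245,270) and (115,240) in the left half, with the pin leaning towards the robot. I'll move to a look pose over the table.

>>> move_arm(
  plan=[18,-45,11,0,0,6.25,85,18,-45,11,0,0,6.25,85,18,-45,11,0,0,6.25,85,18,-45,11,0,0,6.25,85,18,-45,11,0,-7.33,0,85,18,-45,11,0,-7.33,0,85,18,-45,11,0,-7.34,0,85,18,-45,11,0,0,0,85,18,-45,11,0,0,0,85,18,-45,11,0,0,0,85,18,-45,11,0,0,0,85,18,-45,11,0,0,0,85],
)

```text
time: 1.4
eef_pos: [0.5034, 0.0689, 0.364]
tcp_rot: [0.002, 0.982, 0.0, 0.191]
contact_force: [0.6, 0.6, 0.1]
opening: 0.997
finger_force: 0.0
```

```bash
python3 - <<'E'
from h import *
w=shot("wrist","w1");print(w["T_tool_cam"].round(4),w["f"],w["cx"],w["cy"]);print(w["T"].round(3))
s=ctrl.get_state();print(s["qpos"],s["eef_pos"],R.from_quat(s["tcp_rot"]).as_matrix().round(3))
t=shot("top")
f=[plane(t,(395+x/5,235+y/5),.0).round(3) for x,y in((155,45),(285,80),(245,270),(115,240))];print(f)
E
```

```text
[[ 9.000e-04  9.512e-01  3.086e-01  7.840e-02]
 [ 1.000e+00 -3.000e-04 -2.000e-03  1.000e-03]
 [-1.800e-03  3.086e-01 -9.512e-01 -1.420e-01]
 [ 0.000e+00  0.000e+00  0.000e+00  1.000e+00]] 371.64829954431775 318.6061027291636 240.7013232977172
[[ 0.002 -0.766 -0.643  0.377]
 [ 1.     0.003 -0.001  0.07 ]
 [ 0.003 -0.643  0.766  0.466]
 [ 0.     0.     0.     1.   ]]
[-0.09008016 -0.38409447  2.01358184  0.0289011   1.12355962 -1.65796525] [0.50639504 0.06209277 0.36625261] [[-0.925  0.011  0.38 ]
 [ 0.009  1.    -0.008]
 [-0.38  -0.004 -0.925]]
[array([ 0.566, -0.281,  0.   ]), array([ 0.547, -0.343,  0.   ]), array([ 0.455, -0.318,  0.   ]), array([ 0.471, -0.256,  0.   ])]
```

View pics/w1.png

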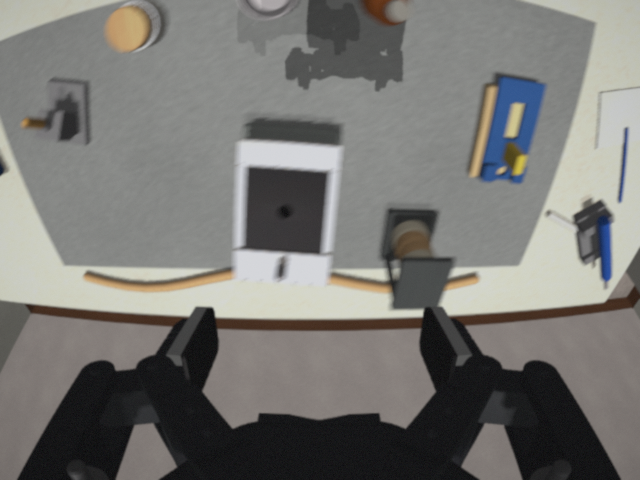

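The wrist view shows the black face (corners about (247,168), (325,172), (322,253) and (247,248)), and the hole as a darker spot at (285,211). The frame is at (512,130) and the pin at (35,123).

```bash
cat >> h.py <<'E'
def rotvec(Rt):  # world rotation from current tool to Rt, deg
    return R.from_matrix(Rt@R.from_quat(ctrl.get_state()["tcp_rot"]).as_matrix().T).as_rotvec(degrees=True)
def toolR(z,yhint):
    z=z/np.linalg.norm(z);y=yhint-z*np.dot(z,yhint);y/=np.linalg.norm(y);return np.column_stack([np.cross(y,z),y,z])
E
python3 - <<'E'
from h import *
import time
w=shot("wrist","w2")
g=w["hsv"][...,2]
b=blobs((g<60),(230,155,335,262))[0];print(b[0],rect(b[2]))
c=cv2.findContours(b[2],0,2)[0][0];hull=cv2.convexHull(c)
q=cv2.approxPolyDP(hull,6,True)[:,0,:].astype(float);print(q)
# subpixel via line fits on each side
ctr=c[:,0,:].astype(float)
q=q[np.argsort(np.arctan2(*(q-q.mean(0)).T[::-1]))]
L=[]
for i in range(4):
    a,e=q[i],q[(i+1)%4];d=(e-a)/np.linalg.norm(e-a);t=(ctr-a)@d;n=np.abs((ctr-a)@[-d[1],d[0]])
    s=ctr[(t>8)&(t<np.linalg.norm(e-a)-8)&(n<3)];L.append(np.cross([*s[0],1],[*s[-1],1]) if len(s)<5 else (lambda f:np.cross([f[2],f[3],1],[f[2]+f[0],f[3]+f[1],1]))(cv2.fitLine(s.astype(np.float32),2,0,.01,.01).ravel().astype(float)))
C=np.array([(lambda p:p[:2]/p[2])(np.cross(L[i-1],L[i])) for i in range(4)]);print(C)
# image: up=-x world(low), right=+y
mod=lambda u:np.array([.046 if u[1]>C[:,1].mean() else -.058, .049 if u[0]>C[:,0].mean() else -.049,0])
M=np.array([mod(u) for u in C])
f=lambda p:(np.array([proj(w,topR(p[2])@m+[p[0],p[1],.105]) for m in M])-C).ravel()
o=least_squares(f,[.63,.03,-.05]);p=o.x;print("top",p,o.fun.round(2))
x,y=285,211;sub=g[195:228,270:300].astype(float);print(np.sort(sub.ravel())[[5,100,500,900]])
h=blobs(g<np.median(sub)*.6,(270,195,300,228),8);
for k in h[:3]:
    P=plane(w,k[1],np.array([p[0],p[1],.105]),topR(p[2])[:,2]);print("hole",k[0],k[1],topR(p[2]).T@(P-[p[0],p[1],.105]))
t,s=w,shot("scene")
z=np.array([-.408,.109,.906]);z/=np.linalg.norm(z);mid=np.array([.4888,-.2915,.0918])-.0225*z
Rt=toolR(-z,np.array([.13,.99,0]));st=ctrl.get_state()
print(st["eef_pos"],"d",(mid+.115*z-st["eef_pos"])*1e3,rotvec(Rt),rotvec(topR(p[2])@np.diag([-1,1,-1])))
E
```

```text
[ 253  164   82   86 4849] ((292.7035217285156, 205.94691467285156), (79.88933563232422, 81.75187683105469), 3.814074993133545)
[[256. 164.]
 [334. 168.]
 [327. 249.]
 [253. 244.]]
[[252.32561981 162.96134337]
 [335.38908568 168.21823554]
 [327.49941163 248.2809784 ]
 [260.37967548 242.89215112]]
top [ 0.63893712  0.03504971 -0.05760887] [ 0.88 -0.2   1.35 -2.78  4.58  1.12 -7.07  3.7 ]
[16. 28. 59. 61.]
hole [287 201  13  13 128] [292.671875  207.0703125] [-5.87446699e-03 -1.01708936e-03 -8.10983225e-17]
[0.5034536  0.0694897  0.36328097] d [ -52.40906838 -350.90307075 -187.64163409] [-3.18127732 -2.61471181 -8.35251797] [-0.09995761 -0.01815725 -2.92170676]
```

>>> move_arm(
  plan=[-5.2,-35,-18.8,-0.32,-0.26,-0.83,85,-5.2,-35,-18.8,-0.32,-0.26,-0.83,85,-5.2,-35,-18.8,-0.32,-0.26,-0.83,85,-5.2,-35,-18.8,-0.32,-0.26,-0.83,85,-5.2,-35,-18.8,-0.32,-0.26,-0.83,85,-5.2,-35,-18.8,-0.32,-0.26,-0.83,85,-5.2,-35,-18.8,-0.32,-0.26,-0.83,85,-5.2,-35,-18.8,-0.32,-0.26,-0.83,85,-5.2,-35,-18.8,-0.32,-0.26,-0.83,85,-5.2,-35,-18.8,-0.32,-0.26,-0.83,85,0,0,0,0,0,0,85,0,0,0,0,0,0,85],
)

```text
time: 2.8
eef_pos: [0.4515, -0.2776, 0.1741]
tcp_rot: [0.067, 0.974, -0.039, 0.212]
contact_force: [1.8, -0.4, -0.0]
opening: 0.997
finger_force: 0.0
```

```bash
python3 - <<'E'
from h import *
w=shot("wrist","w3");print(w["T"].round(4));print(ctrl.get_state()["qpos"])
H=w["hsv"]
for b in blobs((H[...,0]>8)&(H[...,0]<26)&(H[...,1]>130),None,100)[:3]:print(b[0],b[1],rect(b[2]))
E
```

```text
[[ 0.1456 -0.7319 -0.6657  0.323 ]
 [ 0.9882  0.0755  0.1332 -0.2526]
 [-0.0472 -0.6772  0.7343  0.2701]
 [ 0.      0.      0.      1.    ]]
[-0.85849275 -0.19119283  2.22508795  0.35020057  0.77328059 -2.50386285]
[304 234  19  33 483] [312.93581781 250.11801242] ((313.0, 250.0), (32.0, 18.0), 90.0)
```

View pics/w3.png

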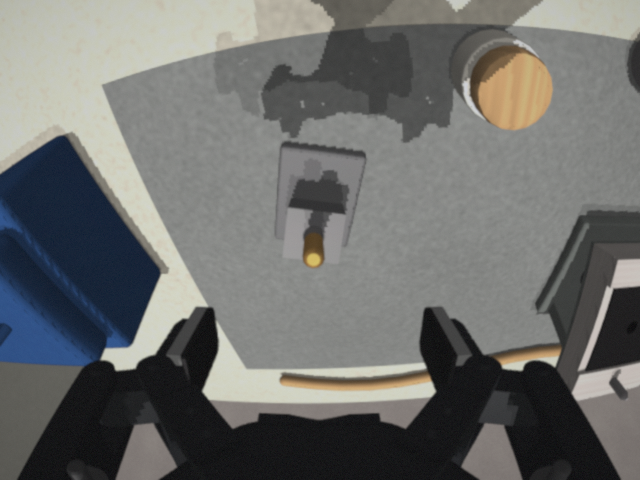

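The wrist view shows the brass top end at (314,259) and the brass-steel transition at about (315,236), so the pin lines up with the fingers. I'll triangulate the top end.

```bash
python3 - <<'E'
from h import *
w=shot("wrist");t=shot("top");s=shot("scene")
rw,rt,rs=ray(w,(314,259)),ray(t,(443.0,277.5)),ray(s,(194.4,305.5))
for rr in([rw,rt],[rw,rs],[rw,rt,rs]):print(tri(rr))
P=tri([rw,rs,rt]);st=ctrl.get_state();Rm=R.from_quat(st["tcp_rot"]).as_matrix()
print("tool",Rm.round(3).tolist(),"top in tool mm",Rm.T@(P-st["eef_pos"])*1e3, "dist",np.linalg.norm(P-rw[0]))
# axis: intersect plane through pixel rays of both ends with lean 25deg
n=np.cross(rw[1],ray(w,(315,236))[1]);n/=np.linalg.norm(n)
for a in np.arange(-10,40,5):
    z=np.array([-np.sin(np.radians(25))*np.cos(np.radians(a)),np.sin(np.radians(25))*np.sin(np.radians(a)),np.cos(np.radians(25))]);print(a,np.degrees(np.arcsin(z@n)),end=";")
Q=P-.045*np.array([-.408,.109,.906]);print("steel/brass",proj(w,Q))
E
```

```text
[ 0.47891469 -0.28700412  0.11593907]
[ 0.48408994 -0.28845457  0.10905232]
[ 0.48194544 -0.28876387  0.10962731]
tool [[-0.9, 0.146, 0.41], [0.111, 0.988, -0.108], [-0.421, -0.052, -0.906]] top in tool mm [ 4.46764317e-02 -2.94322082e+00  7.36846591e+01] dist 0.22908600815230395
-10 -9.923552402783576;-5 -7.891405975112378;0 -5.81949969375982;5 -3.721340386268106;10 -1.610280979665701;15 0.5004260197407481;20 2.597569064197985;25 4.667918347461068;30 6.698172917504454;35 8.674920284978228;steel/brass [311.41517344 234.53941757]
```

>>> move_arm(
  plan=[4.55,-1.5,-10.1,0,0,0,85,4.55,-1.5,-10.1,0,0,0,85,4.55,-1.5,-10.1,0,0,0,85,4.55,-1.5,-10.1,0,0,0,85,4.55,-1.5,-10.1,0,0,0,60,4.55,-1.5,-10.1,0,0,0,50,4.55,-1.5,-10.1,0,0,0,50,4.55,-1.5,-10.1,0,0,0,50,4.55,-1.5,-10.1,0,0,0,50,4.55,-1.5,-10.1,0,0,0,50,0,0,0,0,0,0,50,0,0,0,0,0,0,50],
  newtons=60,
)

```text
time: 4.2
eef_pos: [0.4969, -0.2942, 0.074]
tcp_rot: [0.067, 0.974, -0.041, 0.212]
contact_force: [0.7, -0.5, 0.5]
opening: 0.591
finger_force: 0.0
```

```bash
python3 - <<'E'
from h import *
w=shot("wrist")
cv2.imwrite("pics/w4.png",cv2.resize(w["color"][200:440,180:460,::-1],(700,600)))
P=np.array([.48194544,-.28876387,.10962731]);print(proj(w,P));st=ctrl.get_state();print(st["eef_pos"],st["contact_force"],proj(w,st["eef_pos"]))
E
```

```text
[318.48154909 368.19177485]
[ 0.49697835 -0.29433949  0.07446975] [ 0.49673264  0.30222206 -0.07412091] [314.88858025 312.95694776]
```

View pics/w4.png

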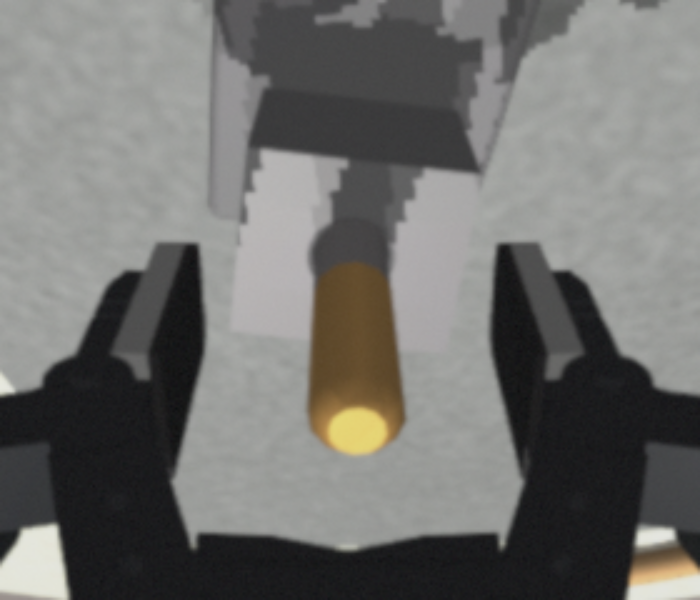

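The view shows the pin between the pads, top end at crop (357,430), about 1.5 mm towards +y of the finger middle. I'll centre on it, close, then lift out along the axis.

>>> move_arm(
  plan=[0.2,1.5,0,0,0,0,50,0,0,0,0,0,0,30,0,0,0,0,0,0,20,0,0,0,0,0,0,10,0,0,0,0,0,0,8,0,0,0,0,0,0,8,0,0,0,0,0,0,8,0,0,0,0,0,0,8],
  newtons=80,
)

```text
time: 5.05
eef_pos: [0.4972, -0.293, 0.0749]
tcp_rot: [0.067, 0.974, -0.041, 0.213]
contact_force: [-3.9, 2.1, 5.5]
opening: 0.138
finger_force: 78.2
```

>>> move_arm(
  plan=[-2,0.55,4.5,0,0,0,8,-2,0.55,4.5,0,0,0,8,-2,0.55,4.5,0,0,0,8,-2,0.55,4.5,0,0,0,8,-2,0.55,4.5,0,0,0,8,-2,0.55,4.5,0,0,0,8,-2,0.55,4.5,0,0,0,8,-2,0.55,4.5,0,0,0,8,-4,1.1,9,0,0,0,8,-4,1.1,9,0,0,0,8,-6,1.6,13.5,0,0,0,8,-6,1.6,13.5,0,0,0,8],
)

```text
time: 6.25
eef_pos: [0.4606, -0.2827, 0.1563]
tcp_rot: [0.067, 0.974, -0.041, 0.212]
contact_force: [-0.1, 0.4, -1.2]
opening: 0.142
finger_force: 78.1
```

```bash
python3 - <<'E'
from h import *
w=shot("wrist","w5");st=ctrl.get_state();print(st["eef_pos"],st["contact_force"],st["finger_force"])
Rm=R.from_quat(st["tcp_rot"]).as_matrix()
for z in(-40,0,50): print(z,proj(w,st["eef_pos"]+Rm@[0,0,z/1e3]))
cv2.imwrite("pics/w5.png",cv2.resize(w["color"][180:420,180:460,::-1],(700,600)))
E
```

```text
[ 0.46123534 -0.28360924  0.15900038] [ 1.29095888 -0.15873336  0.17126286] 77.99197715241462
-40 [312.17231645 375.54907188]
0 [313.15793895 317.87897272]
50 [313.96742794 273.17184278]
```

View pics/w5.png

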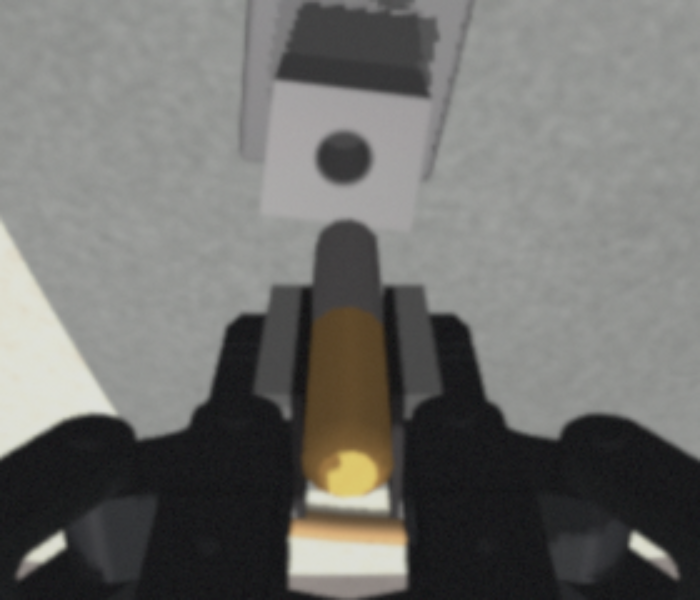

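The pin is held straight, brass top at (321,370) and tip at about (319,271), with the rest's bore empty. Next I'll carry it over the table.

>>> move_arm(
  plan=[9.2,32.3,7,0.32,0.26,0.54,8,9.2,32.3,7,0.32,0.26,0.54,8,9.2,32.3,7,0.32,0.26,0.54,8,9.2,32.3,7,0.32,0.26,0.54,8,9.2,32.3,7,0.32,0.26,0.54,8,9.2,32.3,0,0.32,0.26,0.54,8,9.2,32.3,0,0.32,0.26,0.54,8,9.2,32.3,0,0.32,0.26,0.54,8,9.2,32.3,0,0.32,0.26,0.54,8,9.2,32.3,0,0.32,0.26,0.54,8,0,0,0,0,0,0,8,0,0,0,0,0,0,8],
)

```text
time: 7.5
eef_pos: [0.5529, 0.0407, 0.1903]
tcp_rot: [0.026, 0.981, -0.005, 0.19]
contact_force: [0.7, 0.3, -0.1]
opening: 0.145
finger_force: 78.3
```

```bash
python3 - <<'E'
from h import *
w=shot("wrist","w6");st=ctrl.get_state();print(st["eef_pos"],st["contact_force"],st["qpos"],w["T"].round(4).tolist())
E
```

```text
[0.55280331 0.03999677 0.19021445] [ 0.80157275 -0.37496735 -1.35352403] [-0.12256688 -0.13744794  2.13867404  0.03720052  0.75924584 -1.66198302] [[0.0506, -0.7664, -0.6404, 0.4274], [0.9987, 0.0395, 0.0315, 0.0483], [0.0012, -0.6411, 0.7674, 0.2928], [0.0, 0.0, 0.0, 1.0]]
```

View pics/w6.png

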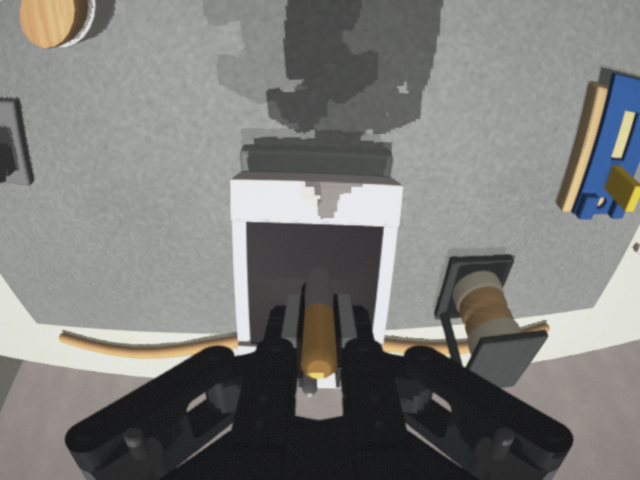

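The view shows the face's lower corners at (247,222) and (383,226), its side edges running down to row ~340, and the pin's tip near (319,270) over the face. Next is an edge fit for the table pose.

```bash
cat > fit.py <<'E'
from h import *
def edges(w,top0,xs,side=True):
    g=cv2.cvtColor(w["color"],cv2.COLOR_RGB2GRAY).astype(float)
    # sample across the edge at model points, find strongest gradient
    p=top0.copy();res=[]
    pts=[("y",s,x) for s in(-1,1) for x in xs]+[("x",-.058,y) for y in np.linspace(-.04,.04,17)]
    for it in range(2):
        Rt=topR(p[2]);o=np.array([p[0],p[1],.105]);D=[]
        for k,a,b in pts:
            off=np.linspace(-.008,.008,65) if it==0 else np.linspace(-.004,.004,65)
            P=[np.array([b,a*.049+d,0]) if k=="y" else np.array([a+d,b,0]) for d in off]
            px=np.array([proj(w,o+Rt@q) for q in P],np.float32)
            v=cv2.GaussianBlur(cv2.remap(g.astype(np.float32),px[:,0].reshape(1,-1),px[:,1].reshape(1,-1),1),(9,1),0).ravel()
            gr=np.gradient(v)*(a if k=="y" else -1);i=gr[3:-3].argmax()+3
            if gr[i]>1: D.append((k,a,px[i]))
        def f(q):
            Rq=topR(q[2]);oq=np.array([q[0],q[1],.105]);r=[]
            for k,a,u in D:
                L=Rq.T@(plane(w,u,oq,Rq[:,2])-oq);r.append((L[1]-a*.049 if k=="y" else L[0]-a)*1e3)
            return r
        s=least_squares(f,p,loss="soft_l1");p=s.x
    return p,len(D),np.array(f(p))
E
python3 - <<'E'
from fit import *
w=shot("wrist");p,n,r=edges(w,np.array([.639,.035,-.0576]),np.linspace(-.05,.01,25));print(p,n,np.median(abs(r)),abs(r).max())
ss=[ctrl.get_state()];st=ss[0];Rm=R.from_quat(st["tcp_rot"]).as_matrix()
H=w["hsv"];b=blobs((H[...,0]>8)&(H[...,0]<26)&(H[...,1]>130),(280,280,350,390))[0];print(b[0])
ys=[]
for v in range(b[0][1]+5,b[0][1]+b[0][3]-12,8):
    u=np.nonzero(b[2][v])[0].mean();o,d=ray(w,(u,v));o=Rm.T@(o-w["T"][:3,3])+w["T_tool_cam"][:3,3];d=Rm.T@d
    P=o+d*(-o[0]/d[0]);ys.append(P[1]*1e3)
print("pin y in tool",np.round(ys,2))
Rt=topR(p[2]);o=np.array([p[0],p[1],.105]);print("tcp in top",Rt.T@(st["eef_pos"]-o)*1e3,"rot",rotvec(Rt@np.diag([-1,1,-1])),"axes",Rt.round(4).tolist())
E
```

```text
[ 0.63966738  0.0327045  -0.09299347] 67 0.20620958289253866 0.5643186264253502
[ 301  304   36   73 2092]
pin y in tool [1.41 1.4  1.38 1.37 1.36 1.53 1.34]
tcp in top [-48.90712241  -1.29074451 111.65216828] rot [ 1.71484469e-03 -9.75113836e-02 -2.21178719e+00] axes [[0.9232, 0.0929, -0.373], [-0.0861, 0.9957, 0.0348], [0.3746, 0.0, 0.9272]]
```

>>> move_arm(
  plan=[3.7,-0.35,-7.85,0,0,-1.1,8,3.7,-0.35,-7.85,0,0,-1.1,8,3.7,-0.35,-7.85,0,0,0,8,3.7,-0.35,-7.85,0,0,0,8,3.7,-0.35,-7.85,0,0,0,8,3.7,-0.35,-7.85,0,0,0,8,0,0,0,0,0,0,8,0,0,0,0,0,0,8],
)

```text
time: 8.4
eef_pos: [0.5752, 0.038, 0.1429]
tcp_rot: [0.045, 0.981, -0.009, 0.19]
contact_force: [-0.1, 0.1, -0.5]
opening: 0.141
finger_force: 78.3
```

```bash
cat >> h.py <<'E'
TOP=np.array([.6397,.0313,.105]);RT=topR(-.093)
def loc():
    s=ctrl.get_state();Rm=R.from_quat(s["tcp_rot"]).as_matrix()
    print("t",s["time"],"tcp in top mm",(RT.T@(s["eef_pos"]-TOP)*1e3).round(2),"F top",(RT.T@s["contact_force"]).round(2),"T",(RT.T@s["wrist_torque"]).round(2),"rot err",rotvec(RT@np.diag([-1,1,-1])).round(2))
E
python3 -c "
from h import *
loc()"
```

```text
t 8.4 tcp in top mm [-45.95   0.64  59.39] F top [-0.32  0.1  -0.39] T [-0.03  0.21 -0.01] rot err [-0.01 -0.12 -0.05]
```

>>> move_arm(
  plan=[0.37,-0.03,-0.93,0,0,0,8,0.37,-0.03,-0.93,0,0,0,8,0.37,-0.03,-0.93,0,0,0,8,0.37,-0.03,-0.93,0,0,0,8,0.37,-0.03,-0.93,0,0,0,8,0,0,0,0,0,0,8],
)

```text
time: 9.0
eef_pos: [0.577, 0.0378, 0.1384]
tcp_rot: [0.045, 0.981, -0.009, 0.19]
contact_force: [0.1, 0.0, -1.1]
opening: 0.145
finger_force: 78.3
```

```bash
python3 -c "
from h import *
loc()"
```

```text
t 9.0 tcp in top mm [-45.9    0.69  54.59] F top [-0.32  0.05 -1.02] T [-0.01  0.25 -0.03] rot err [-0.01 -0.09 -0.05]
```

>>> move_arm(
  plan=[0.32,-0.53,-0.93,0,0,0,8,0.37,-0.03,-0.93,0,0,0,8,0.37,-0.03,-0.93,0,0,0,8,0.37,-0.03,-0.93,0,0,0,8,0,0,0,0,0,0,8],
)

```text
time: 9.5
eef_pos: [0.5785, 0.0372, 0.1346]
tcp_rot: [0.045, 0.981, -0.009, 0.19]
contact_force: [-0.3, 0.4, -1.0]
opening: 0.139
finger_force: 78.3
```

```bash
python3 -c "
from h import *
loc()"
```

```text
t 9.5 tcp in top mm [-45.95   0.17  50.5 ] F top [-0.72  0.37 -0.77] T [0.03 0.27 0.01] rot err [-0.01 -0.1  -0.04]
```

>>> move_arm(
  plan=[0.37,-0.03,-0.93,0,0,0,8,0.37,-0.03,-0.93,0,0,0,8,0.37,-0.03,-0.93,0,0,0,8,0,0,0,0,0,0,8],
)

```text
time: 9.9
eef_pos: [0.5796, 0.0372, 0.1343]
tcp_rot: [0.045, 0.981, -0.009, 0.189]
contact_force: [-10.7, 0.8, 11.9]
opening: 0.141
finger_force: 80.5
```

```bash
python3 -c "
from h import *
loc()"
```

```text
t 9.9 tcp in top mm [-45.05   0.28  49.77] F top [-5.53 -0.16 15.04] T [-0.19  1.31 -0.  ] rot err [ 0.01 -0.14 -0.09]
```

>>> move_arm(
  plan=[1.38,-0.13,0.56,0,0,0,8,1.38,-0.13,0.56,0,0,0,8,1.38,-0.13,0.56,0,0,0,8,1.38,-0.13,0.56,0,0,0,8,1.38,-0.13,0.56,0,0,0,8,1.38,-0.13,0.56,0,0,0,8,1.38,-0.13,0.56,0,0,0,8,1.38,-0.13,0.56,0,0,0,8,1.38,-0.13,0.56,0,0,0,8,1.38,-0.13,0.56,0,0,0,8,1.38,-0.13,0.56,0,0,0,8,1.38,-0.13,0.56,0,0,0,8],
)

```text
time: 11.1
eef_pos: [0.5928, 0.0362, 0.1386]
tcp_rot: [0.045, 0.982, -0.008, 0.184]
contact_force: [-16.9, 1.3, 13.6]
opening: 0.143
finger_force: 80.5
```

```bash
python3 -c "
from h import *
loc()"
```

```text
t 11.1 tcp in top mm [-31.15   0.53  48.84] F top [-10.59  -0.28  18.95] T [-0.1   2.57  0.05] rot err [-0.06 -0.72 -0.11]
```

>>> move_arm(
  plan=[0.8,-0.06,1.1,0,0,0,8,0.92,-0.09,0.37,0,0,0,8,0.92,-0.09,0.37,0,0,0,8,0.92,-0.09,0.37,0,0,0,8,0.92,-0.09,0.37,0,0,0,8,0.92,-0.09,0.37,0,0,0,8,0.92,-0.09,0.37,0,0,0,8,0.92,-0.09,0.37,0,0,0,8,0.92,-0.09,0.37,0,0,0,8,0.92,-0.09,0.37,0,0,0,8],
)

```text
time: 12.1
eef_pos: [0.6034, 0.0352, 0.1432]
tcp_rot: [0.045, 0.981, -0.008, 0.187]
contact_force: [-10.5, 1.2, 7.7]
opening: 0.144
finger_force: 79.6
```

```bash
python3 -c "
from h import *
loc()"
```

```text
t 12.1 tcp in top mm [-19.49   0.51  49.09] F top [-6.86  0.18 11.08] T [0.02 1.51 0.05] rot err [-0.05 -0.42 -0.08]
```

>>> move_arm(
  plan=[0.92,-0.09,0.37,0,0,0,8,0.92,-0.09,0.37,0,0,0,8,0.92,-0.09,0.37,0,0,0,8,0.92,-0.09,0.37,0,0,0,8,0.92,-0.09,0.37,0,0,0,8,0.92,-0.09,0.37,0,0,0,8],
)

```text
time: 12.7
eef_pos: [0.6089, 0.0346, 0.1454]
tcp_rot: [0.045, 0.981, -0.009, 0.187]
contact_force: [-9.7, 1.4, 8.5]
opening: 0.144
finger_force: 79.6
```

```bash
python3 -c "
from h import *
loc()"
```

```text
t 12.7 tcp in top mm [-13.55   0.46  49.09] F top [-5.91  0.45 11.51] T [ 0.01  1.63 -0.03] rot err [-0.05 -0.43 -0.08]
```

>>> move_arm(
  plan=[0.92,-0.09,0.37,0,0,0,8,0.92,-0.09,0.37,0,0,0,8,0.92,-0.09,0.37,0,0,0,8,0.92,-0.09,0.37,0,0,0,8],
)

```text
time: 13.1
eef_pos: [0.6141, 0.034, 0.1473]
tcp_rot: [0.045, 0.981, -0.009, 0.189]
contact_force: [-4.6, 0.5, 3.8]
opening: 0.144
finger_force: 79.1
```

```bash
python3 -c "
from h import *
loc()"
```

```text
t 13.1 tcp in top mm [-8.    0.27 48.86] F top [-2.83  0.04  5.23] T [ 0.02  0.88 -0.03] rot err [-0.02 -0.16 -0.06]
```

>>> move_arm(
  plan=[1.1,-0.1,-0.09,0,0,0,8,1.1,-0.1,-0.09,0,0,0,8,0,0,0,0,0,0,8],
)

```text
time: 13.4
eef_pos: [0.617, 0.0336, 0.1473]
tcp_rot: [0.045, 0.981, -0.009, 0.19]
contact_force: [-0.2, -0.3, -0.5]
opening: 0.144
finger_force: 78.4
```

```bash
python3 -c "
from h import *
loc()"
```

```text
t 13.4 tcp in top mm [-5.3   0.18 47.75] F top [-0.33 -0.36 -0.38] T [-0.02  0.24 -0.01] rot err [ 0.   -0.01 -0.06]
```

>>> move_arm(
  plan=[0.37,-0.03,-0.93,0,0,0,8,0.37,-0.03,-0.93,0,0,0,8,0.37,-0.03,-0.93,0,0,0,8,0.37,-0.03,-0.93,0,0,0,8,0,0,0,0,0,0,8],
)

```text
time: 13.9
eef_pos: [0.6193, 0.0332, 0.1438]
tcp_rot: [0.045, 0.98, -0.009, 0.192]
contact_force: [3.6, -0.5, 1.1]
opening: 0.144
finger_force: 78.4
```

```bash
python3 -c "
from h import *
loc()"
```

```text
t 13.9 tcp in top mm [-4.47  0.05 43.62] F top [ 3.74 -0.16 -0.31] T [-0.07 -0.45 -0.01] rot err [ 0.01  0.11 -0.04]
```

>>> move_arm(
  plan=[1.1,-0.1,0.4,0,0,0,8,0.56,-0.05,-1.39,0,0,0,8,0.56,-0.05,-1.39,0,0,0,8,0.56,-0.05,-1.39,0,0,0,8,0.56,-0.05,-1.39,0,0,0,8,0,0,0,0,0,0,8],
)

```text
time: 14.5
eef_pos: [0.6219, 0.033, 0.1379]
tcp_rot: [0.045, 0.981, -0.009, 0.19]
contact_force: [3.3, -1.6, 0.8]
opening: 0.14
finger_force: 78.4
```

```bash
python3 -c "
from h import *
loc()"
```

```text
t 14.5 tcp in top mm [-4.23  0.07 37.21] F top [ 3.49 -1.24 -0.58] T [-0.1  -0.59  0.02] rot err [-0.   -0.01 -0.04]
```

>>> move_arm(
  plan=[1.0,-0.1,-1.2,0,0,0,8,0.56,-0.05,-1.39,0,0,0,8,0.56,-0.05,-1.39,0,0,0,8,0.56,-0.05,-1.39,0,0,0,8,0.56,-0.05,-1.39,0,0,0,8,0.56,-0.05,-1.39,0,0,0,8,0.56,-0.05,-1.39,0,0,0,8,0.56,-0.05,-1.39,0,0,0,8,0.56,-0.05,-1.39,0,0,0,8,0.56,-0.05,-1.39,0,0,0,8,0,0,0,0,0,0,8],
)

```text
time: 15.6
eef_pos: [0.6276, 0.0326, 0.1239]
tcp_rot: [0.045, 0.981, -0.009, 0.19]
contact_force: [3.4, -0.6, 1.0]
opening: 0.145
finger_force: 78.3
```

```bash
python3 -c "
from h import *
loc()"
```

```text
t 15.6 tcp in top mm [-4.19  0.18 22.06] F top [ 3.51 -0.24 -0.39] T [-0.14 -0.66 -0.02] rot err [-0.01 -0.07 -0.05]
```

>>> move_arm(
  plan=[0.37,-0.03,-0.93,0,0,0,8,0.37,-0.03,-0.93,0,0,0,8,0.37,-0.03,-0.93,0,0,0,8,0.37,-0.03,-0.93,0,0,0,8,0,0,0,0,0,0,8],
)

```text
time: 16.1
eef_pos: [0.629, 0.0325, 0.1214]
tcp_rot: [0.045, 0.981, -0.009, 0.19]
contact_force: [-2.5, -0.7, 7.1]
opening: 0.14
finger_force: 79.3
```

```bash
python3 -c "
from h import *
loc()"
```

```text
t 16.1 tcp in top mm [-3.81  0.21 19.24] F top [ 0.39 -0.9   7.47] T [-0.23 -0.04  0.01] rot err [ 0.   -0.11 -0.07]
```

>>> move_arm(
  plan=[0,0,0,0,0,0,20,0,0,0,0,0,0,40,0,0,0,0,0,0,50,0,0,0,0,0,0,50,-3.7,0.35,9.3,0,0,0,50,-3.7,0.35,9.3,0,0,0,50,-7.4,0.7,18.5,0,0,0,50,-7.4,0.7,18.5,0,0,0,50,-7.4,0.7,18.5,0,0,0,50,-7.4,0.7,18.5,0,0,0,50,-7.4,0.7,18.5,0,0,0,50,-7.4,0.7,18.5,0,0,0,50],
)

```text
time: 17.3
eef_pos: [0.5767, 0.0375, 0.252]
tcp_rot: [0.045, 0.981, -0.009, 0.191]
contact_force: [0.7, 0.1, 0.3]
opening: 0.585
finger_force: 0.0
```

```bash
python3 - <<'E'
from h import *
loc();s=ctrl.get_state();print(s["eef_pos"],rotvec(np.diag([-1.,1,-1])))
w=shot("wrist","w7")
H=w["hsv"]
for b in blobs((H[...,0]>8)&(H[...,0]<26)&(H[...,1]>130),None,100)[:3]:print("brass",b[0],b[1])
for b in blobs((H[...,0]>22)&(H[...,0]<35)&(H[...,1]>170),None,100)[:3]:print("yel",b[0],b[1])
print([proj(w,TOP+RT@np.array([-.0045,.0014,z])) for z in(.06,.015)])
E
```

```text
t 17.3 tcp in top mm [ -3.61   0.3  160.05] F top [ 0.74  0.17 -0.03] T [-0.03  0.17 -0.02] rot err [-0.    0.01 -0.05]
[0.57669663 0.03747768 0.25204749] [ 1.01063263 21.99243605  5.21469317]
brass [589 110  32  39 662] [602.12084592 127.38821752]
brass [309 213  19  26 293] [318.12969283 224.29010239]
[array([317.89828712, 239.40346435]), array([317.87896468, 222.22547312])]
```

>>> move_arm(
  plan=[-1.5,30,0,0.1,2.2,0.52,60,-1.5,30,0,0.1,2.2,0.52,60,-1.5,30,0,0.1,2.2,0.52,60,-1.5,30,0,0.1,2.2,0.52,60,-1.5,30,0,0.1,2.2,0.52,60,-1.5,30,-10,0.1,2.2,0.52,60,-1.5,30,-10,0.1,2.2,0.52,60,-1.5,30,-10,0.1,2.2,0.52,60,-1.5,30,-10,0.1,2.2,0.52,60,-1.5,30,-10,0.1,2.2,0.52,60,0,0,0,0,0,0,60,0,0,0,0,0,0,60],
)

```text
time: 18.55
eef_pos: [0.562, 0.3375, 0.1996]
tcp_rot: [-0.0, 1.0, -0.001, -0.001]
contact_force: [0.7, 0.3, 0.5]
opening: 0.7
finger_force: 0.0
```

```bash
python3 - <<'E'
from h import *
s=ctrl.get_state();print(s["eef_pos"],rotvec(np.diag([-1.,1,-1])))
w=shot("wrist","w8")
H=w["hsv"]
y=blobs((H[...,0]>22)&(H[...,0]<35)&(H[...,1]>170),None,100)[0];print("yel",y[0],y[1],rect(y[2]))
b=blobs((H[...,0]>100)&(H[...,0]<125)&(H[...,1]>150),(120,0,520,420),300)
for k in b[:2]:
    print("blue",k[0],rect(k[2]))
    q=cv2.boxPoints(rect(k[2]));print(np.array([plane(w,p,.024) for p in q]).round(4).tolist())
print("rib top at .066",plane(w,y[1],.066))
E
```

```text
[0.56201195 0.33752391 0.19962196] [ 0.05923496 -0.1042562  -0.04522287]Traceback (most recent call last):
  File "<stdin>", line 5, in <module>
IndexError: list index out of range
```

View pics/w8.png

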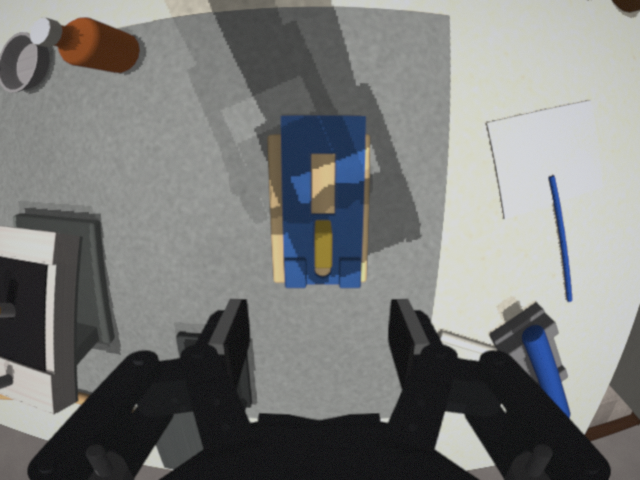

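The view shows the frame's plate with corners about (282,115), (366,115), (361,288) and (285,288), nearly square to the tool. The slot is at (323,183) and the rib at (323,247), in shadow.

```bash
python3 - <<'E'
from h import *
w=shot("wrist")
H=w["hsv"].astype(int)
m=((H[...,0]>98)&(H[...,0]<128)&(H[...,1]>120)).astype(np.uint8);m[:, :270]=0;m[:,375:]=0;m[300:]=0;m[:105]=0
m=cv2.morphologyEx(m,cv2.MORPH_CLOSE,np.ones((5,5)))
rows=range(125,250,5)
L=np.array([plane(w,(np.nonzero(m[v])[0].min()-.5,v),.024) for v in rows]);Rr=np.array([plane(w,(np.nonzero(m[v])[0].max()+.5,v),.024) for v in rows])
for e in(L,Rr):
    k=np.polyfit(e[:,0],e[:,1],1);print("yaw",np.degrees(np.arctan(k[0])),"y at .56",np.polyval(k,.56))
c=[np.nonzero(m[:,u])[0] for u in range(288,360,6)]
lo=np.array([plane(w,(u,x.min()-.5),.024) for u,x in zip(range(288,360,6),c)]);hi=np.array([plane(w,(u,x.max()+.5),.024) for u,x in zip(range(288,360,6),c)])
print("low x",lo[:,0].round(4),"hi",hi[:,0].round(4))
y=blobs((H[...,0]>18)&(H[...,0]<36)&(H[...,1]>150),(308,212,340,285),50)[0];print("yel",y[0],y[1],rect(y[2]))
x0,y0,wd,h=y[0][:4]
for z in(.066,):print(plane(w,(x0+wd/2,y0+h),z),plane(w,(x0+wd/2,y0),z), plane(w,(x0+wd/2,y0),.024))
print(proj(w,[.58,.337,.066]))
E
```

```text
yaw 0.24152689069152922 y at .56 0.30753942438665016
yaw -0.26616013568738917 y at .56 0.37716724339822894
low x [0.4763 0.4764 0.4764 0.4765 0.4765 0.4765 0.4765 0.4764 0.4764 0.4763
 0.4762 0.4761] hi [0.6328 0.6327 0.6327 0.6295 0.6285 0.6285 0.6285 0.6285 0.6285 0.6327
 0.6327 0.6327]
yel [316 221  16  46 689] [323.52539913 243.61103048] ((323.5, 243.5), (45.0, 15.0), 90.0)
[0.5958011  0.34274097 0.066     ] [0.55769177 0.34251331 0.066     ] [0.56885179 0.34318695 0.024     ]
[316.83853485 248.38445604]
```

>>> move_arm(
  plan=[10.5,1.75,-10,0,0,0,60,10.5,1.75,-10,0,0,0,50,0,0,-20,0,0,0,50,0,0,-20,0,0,0,50,0,0,-20,0,0,0,50,0,0,-20,0,0,0,50,0,0,-20,0,0,0,50,0,0,-16,0,0,0,50,0,0,-16,0,0,0,50,0,0,-8,0,0,0,50,0,0,-7.5,0,0,0,50,0,0,0,0,0,0,50],
)

```text
time: 19.85
eef_pos: [0.5828, 0.3407, 0.0316]
tcp_rot: [0.0, 1.0, -0.0, -0.001]
contact_force: [-0.0, 0.7, 0.6]
opening: 0.586
finger_force: 0.0
```

```bash
python3 - <<'E'
from h import *
s=ctrl.get_state();print(s["eef_pos"],s["contact_force"])
w=shot("wrist");H=w["hsv"]
cv2.imwrite("pics/w9.png",cv2.resize(w["color"][180:420,180:460,::-1],(700,600)))
b=blobs((H[...,0]>18)&(H[...,0]<36)&(H[...,1]>130),(240,200,400,420),100)
for y in b[:3]: print("yel",y[0],y[1],rect(y[2]))
for x in(-.015,.015):print(proj(w,s["eef_pos"]+[x,.0014,.034]))
E
```

```text
[0.58282267 0.34072568 0.03157166] [-0.03488973  0.68601397  0.58279802]
yel [ 300  273   40  110 3953] [319.3688338  328.60435113] ((319.5, 327.5), (109.0, 39.0), 90.0)
[319.12331219 320.10728378]
[318.96454967 388.06412015]
```

View pics/w9.png

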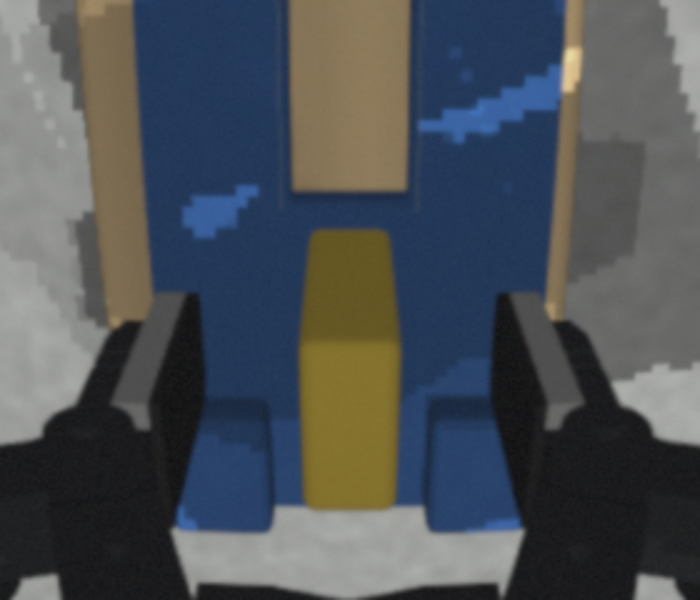

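The last view shows the rib centred between the pads, its top spanning rows 316–383, about 2 mm nearer than the tool centre. I'll shift −2 mm in x, grip and lift.

>>> move_arm(
  plan=[-2,0,0,0,0,0,40,0,0,0,0,0,0,20,0,0,0,0,0,0,8,0,0,0,0,0,0,8,0,0,0,0,0,0,8,0,0,0,0,0,0,8,0,0,0,0,0,0,8,0,0,3,0,0,0,8,0,0,6,0,0,0,8,0,0,12,0,0,0,8,0,0,20,0,0,0,8,0,0,20,0,0,0,8],
  newtons=110,
)

```text
time: 21.1
eef_pos: [0.5807, 0.3407, 0.0938]
tcp_rot: [0.0, 1.0, -0.0, -0.001]
contact_force: [0.3, 0.4, -3.4]
opening: 0.143
finger_force: 107.5
```

>>> move_arm(
  plan=[0,0,40,0,0,0,8,0,0,40,0,0,0,8,0,0,40,0,0,0,8,0,0,40,0,0,0,8,3,-35,0,-0.12,-2.75,-0.65,8,3,-35,0,-0.12,-2.75,-0.65,8,3,-35,0,-0.12,-2.75,-0.65,8,3,-35,0,-0.12,-2.75,-0.65,8,3,-35,0,-0.12,-2.75,-0.65,8,3,-35,0,-0.12,-2.75,-0.65,8,3,-35,0,-0.12,-2.75,-0.65,8,3,-35,0,-0.12,-2.75,-0.65,8],
)

```text
time: 22.3
eef_pos: [0.6045, 0.0596, 0.2538]
tcp_rot: [0.045, 0.981, -0.008, 0.191]
contact_force: [-0.4, 0.1, -3.0]
opening: 0.144
finger_force: 107.6
```

```bash
cat >> h.py <<'E'
def goto(x,y,z):
    s=ctrl.get_state();print("need mm",((TOP+RT@(np.array([x,y,z])/1e3)-s["eef_pos"])*1e3).round(2))
E
python3 -c "
from h import *
loc();goto(32,0,95)"
```

```text
t 22.3 tcp in top mm [ 20.8   24.95 152.06] F top [-1.47  0.06 -2.59] T [-0.    0.33 -0.  ] rot err [-0.04 -0.01 -0.03]
need mm [ 29.31 -27.79 -48.71]
```

>>> move_arm(
  plan=[2.7,-8.6,1.4,0,0,0,8,2.7,-8.6,1.4,0,0,0,8,2.7,-8.6,1.4,0,0,0,8,4.25,-0.4,-10.6,0,0,0,8,4.25,-0.4,-10.6,0,0,0,8,4.25,-0.4,-10.6,0,0,0,8,4.25,-0.4,-10.6,0,0,0,8,4.25,-0.4,-10.6,0,0,0,8,0,0,0,0,0,0,8,0,0,0,0,0,0,8],
)

```text
time: 23.3
eef_pos: [0.6345, 0.0333, 0.204]
tcp_rot: [0.045, 0.981, -0.008, 0.189]
contact_force: [-1.1, 0.4, -3.0]
opening: 0.141
finger_force: 107.8
```

```bash
python3 - <<'E'
from h import *
loc();w=shot("wrist","w10");H=w["hsv"]
# slot region: where are blue slot edges, and brass/steel through it, black below
s=ctrl.get_state();Rm=R.from_quat(s["tcp_rot"]).as_matrix()
fr=lambda x,y,z:proj(w,s["eef_pos"]+RT@(np.array([x,y+1.4,z-13.6])/1e3)).round(1)
print("slot pred (top surf)",fr(-72.75,-10.25,6),fr(-72.75,10.25,6),fr(-19.25,-10.25,6),fr(-19.25,10.25,6))
print("pin top pred",proj(w,TOP+RT@np.array([-.0042,.0014,.06])).round(1),"hole u",fr(34,0,6))
for b in blobs((H[...,0]>8)&(H[...,0]<26)&(H[...,1]>130),None,20)[:4]:print("brass",b[0],b[1].round(1))
for v in range(160,330,10):
    r=H[v];print(v,"".join("b" if 98<r[u][0]<128 and r[u][1]>120 else "o" if 8<r[u][0]<36 and r[u][1]>120 else "." if r[u][2]<70 else "W" if r[u][2]>150 else "g" for u in range(220,420,4)))
E
```

```text
t 23.3 tcp in top mm [32.12  1.46 93.84] F top [-2.16  0.32 -2.39] T [ 0.01  0.35 -0.03] rot err [-0.06 -0.14 -0.07]
slot pred (top surf) [292.9 140.1] [344.6 140.2] [294.8 266.1] [342.2 266.1]
pin top pred [315.6 211.7] hole u [318.3 365.7]
brass [ 298  273   41  109 3002] [318.4 316.7]
brass [302 179  27  31 624] [315.5 194.4]
160 WWWWbbbbbbbbbbbbbbb............bbbbbbbbbbbbbbbgWWW
170 WWWWbbbbbbbbbbbbbbb............bbbbbbbbbbbbbbbgWWW
180 WWWWbbbbbbbbbbbbbbb...gooog....bbbbbbbbbbbbbbbWWWW
190 WWWWbbbbbbbbbbbbbbb..ooooooo...bbbbbbbbbbbbbbbWWWW
200 WWWWbbbbbbbbbbbbbbb..ooooooo...bbbbbbbbbbbbbbbWWWW
210 WWWWgbbbbbbbbbbbbbb............bbbbbbbbbbbbbbbWWWW
220 WWWWgbbbbbbbbbbbbbb............bbbbbbbbbbbbbbbWWWW
230 WWWWWbbbbbbbbbbbbbb............bbbbbbbbbbbbbbgWWWW
240 WWWWWbbbbbbbbbbbbbb............bbbbbbbbbbbbbbgWWWW
250 WWWWWbbbbbbbbbbbbbb............bbbbbbbbbbbbbbWWWWW
260 WWWggbbbbbbbbbbbbbbbbbbbbbbbbbbbbbbbbbbbbbbbbgWWWW
270 WWWWWgbbbbbbbbbbbbbbbbbbbbbbbbbbbbbbbbbbbbbbbWWWWW
280 WWWWWWbbbbbbbbbbbbbbboooooooogbbbbbbbbbbbbbbbWWWWW
290 WggWWWbbbbbbbbbbbbbbboooooooo.bbbbbbbbbbbbbbWWgggg
300 WWWWWWbbbbbbbbbbbggg.ooooooooogggbbbbbbbbbbbWWWWWW
310 WWWWWWbbbbbbb....gggooooooooooggg....bbbbbbbWWWWWW
320 WWWWWWWbbbbbb...ggggoooooooooo.ggg....bbbbbbWWWWWW
```

>>> move_arm(
  plan=[-0.13,-1.4,0,0,0,0,8,3.1,-0.3,-7.8,0,0,0,8,3.1,-0.3,-7.8,0,0,0,8,3.1,-0.3,-7.8,0,0,0,8,3.1,-0.3,-7.8,0,0,0,8,3.1,-0.3,-7.8,0,0,0,8,0,0,0,0,0,0,8],
)

```text
time: 24.05
eef_pos: [0.6492, 0.0302, 0.1634]
tcp_rot: [0.045, 0.981, -0.008, 0.188]
contact_force: [0.2, -0.3, -2.5]
opening: 0.148
finger_force: 107.8
```

```bash
python3 - <<'E'
from h import *
loc();w=shot("wrist","w11");H=w["hsv"]
for b in blobs((H[...,0]>8)&(H[...,0]<26)&(H[...,1]>130),None,20)[:4]:print("brass",b[0],b[1].round(1))
for v in range(160,270,10):
    r=H[v];print(v,"".join("b" if 98<r[u][0]<128 and r[u][1]>120 else "o" if 8<r[u][0]<36 and r[u][1]>120 else "." if r[u][2]<70 else "W" if r[u][2]>150 else "g" for u in range(270,370,2)))
E
```

```text
t 24.05 tcp in top mm [30.76 -0.22 50.53] F top [-0.76 -0.3  -2.38] T [-0.04  0.35  0.05] rot err [-0.07 -0.28 -0.05]
brass [ 298  273   42  109 3018] [318.5 316.8]
brass [ 301  195   37   44 1168] [318.8 216.9]
160 bbbbbbbbbbbbb........................bbbbbbbbbbbbb
170 bbbbbbbbbbbbb........................bbbbbbbbbbbbb
180 bbbbbbbbbbbbb........................bbbbbbbbbbbbb
190 bbbbbbbbbbbbb.......................bbbbbbbbbbbbbb
200 bbbbbbbbbbbbb......oooooooooooo......bbbbbbbbbbbbb
210 bbbbbbbbbbbbb....oooooooooooooooo...bbbbbbbbbbbbbb
220 bbbbbbbbbbbbb...oooooooooooooooooo..bbbbbbbbbbbbbb
230 bbbbbbbbbbbbb....oooooooooooooooo...bbbbbbbbbbbbbb
240 bbbbbbbbbbbbb.......................bbbbbbbbbbbbbb
250 bbbbbbbbbbbbbb......................bbbbbbbbbbbbbb
260 bbbbbbbbbbbbbbbbbbbbbbbbbbbbbbbbbbbbbbbbbbbbbbbbbb
```

>>> move_arm(
  plan=[0.7,-0.1,0.3,0,-0.2,0,8,0.56,-0.05,-1.39,0,0,0,8,0.56,-0.05,-1.39,0,0,0,8,0.56,-0.05,-1.39,0,0,0,8,0.56,-0.05,-1.39,0,0,0,8,0.56,-0.05,-1.39,0,0,0,8,0.56,-0.05,-1.39,0,0,0,8,0,0,0,0,0,0,8],
)

```text
time: 24.9
eef_pos: [0.6539, 0.0298, 0.1573]
tcp_rot: [0.045, 0.98, -0.008, 0.191]
contact_force: [-0.1, -0.3, -3.1]
opening: 0.148
finger_force: 107.9
```

```bash
python3 -c "
from h import *
loc()"
```

```text
t 24.9 tcp in top mm [32.82 -0.19 43.12] F top [-1.26 -0.27 -2.81] T [0.02 0.34 0.04] rot err [-0.05  0.1  -0.05]
```

>>> move_arm(
  plan=[0.56,-0.05,-1.39,0,0,0,8,0.56,-0.05,-1.39,0,0,0,8,0.56,-0.05,-1.39,0,0,0,8,0.56,-0.05,-1.39,0,0,0,8,0.56,-0.05,-1.39,0,0,0,8,0,0,0,0,0,0,8],
)

```text
time: 25.5
eef_pos: [0.6568, 0.0295, 0.1504]
tcp_rot: [0.045, 0.98, -0.008, 0.192]
contact_force: [-1.1, -0.4, -3.2]
opening: 0.147
finger_force: 107.9
```

```bash
python3 -c "
from h import *
loc()"
```

```text
t 25.5 tcp in top mm [32.94 -0.17 35.67] F top [-2.16 -0.46 -2.53] T [0.01 0.48 0.02] rot err [-0.05  0.11 -0.05]
```

>>> move_arm(
  plan=[0.1,0,-1.6,0,0,0,8,0.56,-0.05,-1.39,0,0,0,8,0.56,-0.05,-1.39,0,0,0,8,0.56,-0.05,-1.39,0,0,0,8,0.56,-0.05,-1.39,0,0,0,8,0.56,-0.05,-1.39,0,0,0,8,0.56,-0.05,-1.39,0,0,0,8,0.56,-0.05,-1.39,0,0,0,8,0,0,0,0,0,0,8],
)

```text
time: 26.4
eef_pos: [0.6607, 0.0292, 0.1391]
tcp_rot: [0.045, 0.98, -0.008, 0.191]
contact_force: [-0.3, -0.6, -3.0]
opening: 0.146
finger_force: 107.9
```

```bash
python3 -c "
from h import *
loc()"
```

```text
t 26.4 tcp in top mm [32.35 -0.14 23.69] F top [-1.37 -0.59 -2.71] T [ 0.01  0.36 -0.  ] rot err [-0.05  0.1  -0.06]
```

Clean so far. About 6 mm remain to seat.

>>> move_arm(
  plan=[0.56,-0.05,-1.39,0,0,0,8,0.56,-0.05,-1.39,0,0,0,8,0.56,-0.05,-1.39,0,0,0,8,0.37,-0.03,-0.93,0,0,0,8,0.37,-0.03,-0.93,0,0,0,8,0.37,-0.03,-0.93,0,0,0,8,0,0,0,0,0,0,8],
)

```text
time: 27.1
eef_pos: [0.6623, 0.0291, 0.136]
tcp_rot: [0.045, 0.981, -0.009, 0.19]
contact_force: [-21.6, 0.2, 19.3]
opening: 0.147
finger_force: 112.7
```

```bash
python3 -c "
from h import *
loc()"
```

```text
t 27.1 tcp in top mm [32.64 -0.07 20.26] F top [-12.76  -1.83  25.97] T [-0.45  2.17 -0.09] rot err [-0.01 -0.11 -0.11]
```

>>> move_arm(
  plan=[-1.0,0.1,2.6,0,0,0,8,0,0,0,0,0,0,8,0,0,0,0,0,0,15,0,0,0,0,0,0,30,0,0,0,0,0,0,40,0,0,0,0,0,0,40,-1.9,0.2,4.6,0,0,0,40,-3.7,0.35,9.3,0,0,0,40,-3.7,0.35,9.3,0,0,0,40,-7.4,0.7,18.5,0,0,0,40,-7.4,0.7,18.5,0,0,0,40,0,0,0,0,0,0,40],
)

```text
time: 28.3
eef_pos: [0.64, 0.0313, 0.2002]
tcp_rot: [0.045, 0.98, -0.009, 0.196]
contact_force: [-0.0, -0.2, 0.7]
opening: 0.469
finger_force: 0.0
```

```bash
python3 - <<'E'
from h import *
loc();w=shot("wrist","w12");H=w["hsv"]
for b in blobs((H[...,0]>8)&(H[...,0]<36)&(H[...,1]>130),None,20)[:4]:print("brass",b[0],b[1].round(1))
s=ctrl.get_state()
# plate edges: cast on planes at top z=10 (seated plate top) and 13
m=((H[...,0]>98)&(H[...,0]<128)&(H[...,1]>120)).astype(np.uint8)
m=cv2.morphologyEx(blobs(m,(220,80,420,400),300)[0][2],cv2.MORPH_CLOSE,np.ones((7,7)))
for zt in(10,13):
    o=TOP+RT[:,2]*zt/1e3;out=[]
    for v in range(150,291,20):
        u=np.nonzero(m[v])[0];a,b=[RT.T@(plane(w,(x,v),o,RT[:,2])-TOP)*1e3 for x in(u.min()-.5,u.max()+.5)];out.append((round(a[0]),round(b[1]-a[1],1),round((a[1]+b[1])/2-1.4,1)))
    print(zt,out)
    u=[285,300,340,350];print("low x",[ (RT.T@(plane(w,(k,np.nonzero(m[:,k])[0].min()-.5),o,RT[:,2])-TOP)*1e3)[0].round(1) for k in u])
E
```

```text
t 28.3 tcp in top mm [3.595e+01 4.000e-02 8.815e+01] F top [ 0.23 -0.2   0.65] T [-0.02  0.18 -0.01] rot err [ 0.    0.57 -0.07]
brass [ 306  224   26   72 1722] [318.3 260.2]
brass [305 172  27  32 648] [318.2 187.6]
10 [(-27, np.float64(72.7), np.float64(-0.2)), (-15, np.float64(72.2), np.float64(-0.2)), (-3, np.float64(72.5), np.float64(0.1)), (10, np.float64(72.2), np.float64(0.2)), (23, np.float64(72.1), np.float64(0.2)), (36, np.float64(72.8), np.float64(-0.1)), (50, np.float64(70.4), np.float64(-0.1)), (64, np.float64(71.3), np.float64(0.2))]
low x [np.float64(-68.4), np.float64(-68.3), np.float64(-68.3), np.float64(-68.5)]
13 [(-27, np.float64(71.7), np.float64(-0.2)), (-15, np.float64(71.2), np.float64(-0.2)), (-3, np.float64(71.5), np.float64(0.1)), (9, np.float64(71.2), np.float64(0.1)), (22, np.float64(71.1), np.float64(0.2)), (35, np.float64(71.8), np.float64(-0.1)), (48, np.float64(69.4), np.float64(-0.1)), (62, np.float64(70.4), np.float64(0.2))]
low x [np.float64(-68.1), np.float64(-67.9), np.float64(-68.0), np.float64(-68.1)]
```

>>> move_arm(
  plan=[-12,1,30,0,0,0,40,-12,1,30,0,0,0,40,-30,0,20,0,0,0,40,-30,0,20,0,0,0,40,-30,0,0,0,0,0,40,0,0,0,0,0,0,40,0,0,0,0,0,0,40],
)

```text
time: 29.05
eef_pos: [0.5243, 0.0333, 0.2947]
tcp_rot: [0.045, 0.98, -0.008, 0.192]
contact_force: [0.7, -0.9, 0.9]
opening: 0.472
finger_force: 0.0
```

```bash
python3 - <<'E'
from h import *
loc();w=shot("wrist","w13");H=w["hsv"]
m=((H[...,0]>98)&(H[...,0]<128)&(H[...,1]>120)).astype(np.uint8)
bb=blobs(m,(200,80,440,400),300)[0];print(bb[0]);m=cv2.morphologyEx(bb[2],cv2.MORPH_CLOSE,np.ones((7,7)))
x,y,wd,h=bb[0][:4];o=TOP+RT[:,2]*.010;out=[]
for v in range(y+6,y+h-10,10):
    u=np.nonzero(m[v])[0];a,b=[RT.T@(plane(w,(k,v),o,RT[:,2])-TOP)*1e3 for k in(u.min()-.5,u.max()+.5)];out.append((round(a[0]),round(b[1]-a[1],1),round((a[1]+b[1])/2,1)))
print(out)
for k in blobs((H[...,0]>8)&(H[...,0]<36)&(H[...,1]>130),(200,80,440,400),20)[:3]:print("brass/yel",k[0])
# light bar widths: white table 120 mm wide at z=4 for scale reference
g=H[...,2];o4=TOP+RT[:,2]*.004
for v in(y-8,y-4):
    r=np.nonzero((g[v,180:460]>150)&(H[v,180:460,1]<60))[0]+180
    if len(r):a,b=[RT.T@(plane(w,(k,v),o4,RT[:,2])-TOP)*1e3 for k in(r.min()-.5,r.max()+.5)];print("bar",a.round(1),b.round(1))
t=shot("top")["hsv"]
for n,bx in(("bottle",(235,305,265,335)),("cast",(355,295,395,330))):
    k=blobs((t[...,0]<28)&(t[...,1]>100),bx,10)[0];print(n,k[1].round(1))
E
```

```text
t 29.05 tcp in top mm [-35.62  -8.7  218.97] F top [ 1.11 -0.86  0.57] T [-0.04  0.21 -0.  ] rot err [-0.05  0.13 -0.04]
[ 290  167   76  148 8591]
[(-67, np.float64(69.4), np.float64(1.3)), (-58, np.float64(72.7), np.float64(1.8)), (-48, np.float64(72.1), np.float64(1.4)), (-38, np.float64(72.6), np.float64(1.5)), (-28, np.float64(73.1), np.float64(1.6)), (-18, np.float64(71.7), np.float64(1.6)), (-8, np.float64(72.3), np.float64(1.7)), (3, np.float64(72.9), np.float64(1.8)), (13, np.float64(72.6), np.float64(1.4)), (24, np.float64(72.3), np.float64(2.0)), (35, np.float64(73.0), np.float64(2.1)), (46, np.float64(69.7), np.float64(2.2)), (58, np.float64(69.4), np.float64(1.8)), (70, np.float64(70.3), np.float64(1.9))]
brass/yel [321 259  14  44 568]
brass/yel [321 230  15  22 221]
bar [ -82.2 -110.9    4. ] [-83.7 126.    4. ]
bar [-77.8 -98.7   4. ] [-79.5 123.    4. ]Traceback (most recent call last):
  File "<stdin>", line 17, in <module>
IndexError: list index out of range
```

```bash
python3 -c "
from plant import order
print(order.sign_off())"
```

```text
the job is handed in; nothing more can be done
None
```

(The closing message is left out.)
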